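# Slot the board for inspection and light it with the torch

## Task

Draw the blue board with the orange terminal block out of the comb rack and slide it, chips facing the robot as they already do, down between the two card guides of the aluminium inspection stand, keeping hold of it until it sits fully home on the stand's foot rail; do not let it drop in. Then draw the inspection torch out of its leaning charging cradle, turn it level and finish while holding it still in the air in front of the board, its lens about 100 mm from the chip side and level with the middle of the board, shining squarely at that middle. The torch touches nothing but the gripper, and the other boards and the loose things on the bench are left as they are.

Things in the scene. Friction and masses are not known exactly. Their poses are not given: they have to be found in the camera images.
- blue_board: Board to inspect: blue, 100 mm wide (own y), 90 tall (own z), 3.2 thick (own x), 106 tall with the orange terminal block on its top edge; about 110 g. Stands upright in one of the rack's three places (varies). Origin: middle of its bottom edge. Own z is up, own -x the chip side, facing roughly to the robot. The only one with an orange block.
- board_block (a point): Middle of the orange terminal block, the part to grip: 14 mm thick (board's x), 70 mm long (board's y), 20 mm tall, its top 10 mm above this point, 106 mm above the board's bottom edge. Below the block only the 3.2 mm board and flat chips under 8 mm.
- board_chip (a point): Front of the large black chip (24 x 24 mm) in the middle of the board's chip side: the spot to light. 45 mm above the board's bottom edge, 6 mm in front of its mid plane. Axes as the board's.
- rack: Black comb rack with yellow side strips, fixed, 200 (own x) by 134 mm (own y). Origin: centre of underside. Three boards stand on its base, 12 mm above the bench, at own x = -66, 0, +66 mm, planes along own y, edges in 5.2 mm slots of two side combs that reach 62 mm above the bench. They come out straight up.
- green_board_a: Bystander: green board with a green block, same size and origin as the blue board, in the rack; to be left there.
- green_board_b: Bystander: another green board, likewise.
- stand: Inspection stand, fixed: dark base 110 (own x) by 150 mm (own y), two upright card guides near own y = +-50 mm. Origin: centre of underside; own -x faces roughly to the robot; the board's plane goes along own y at x = 0. Grooves 5.2 mm wide (board 3.2), groove bottoms 103 mm apart (board 100), straight up to 102 mm above the bench, flared mouths on top up to 117 mm.
- stand_seat (a point): Middle of the top of the stand's foot rail, 40 mm above the bench: where the middle of the board's bottom edge rests when home. Axes as the stand's. The middle of the chip side is then 85 mm above the bench.
- torch: Inspection torch: aluminium tube 25 mm across with black grip rings, dark head 34 mm across with a violet lens; 160 mm long, about 140 g. Origin: centre of its tail end; own z runs from tail to lens. Starts tail down in the cradle, lens up, leaning 40 degrees from upright along the cradle's own +x (away from the robot).
- torch_tail (a point): Centre of the torch's tail end.
- torch_grip (a point): On the torch's axis, 83 mm from the tail, 77 mm from the lens, close to its balance point: the place to grip (25 mm across).
- torch_lens (a point): Centre of the torch's lens, at the front end, 160 mm from the tail.
- cradle: Charging cradle of the torch, fixed: black base 120 (own x) by 84 mm (own y) with a round sleeve, 39 mm outside, 28 mm inside, leaning 40 degrees from upright towards own +x. The torch's tail stands 44 mm deep in it and comes out along the sleeve's axis. Origin: underside, below the sleeve's floor.
- cradle_seat (a point): Centre of the sleeve's floor, 30 mm above the bench, where the torch's tail rests.
- tweezers: Bystander: steel tweezers, 115 mm long, 9 mm high, loose, lying on the bench near the robot. Origin: centre of underside.
- driver: Bystander: screwdriver with a red handle, 150 mm long, loose, lying on the bench near the robot, handle towards own -x.
- flux_bottle: Bystander: small amber bottle, 38 mm across, 85 mm tall, loose, standing to the right of the stand. Origin: centre of underside.
There are look-alikes about, which are no part of the job. What is shaped like the cradle but turquoise is not meant.

How it is judged (in metres and radians):
On the way, in this order (a step that is already met when the one before it is completed fails the run):
1. the blue board sits fully home in the stand, chips towards the robot, with the fingers still on it (x of blue_board in the frame of stand_seat between -0.004 and 0.004 m and y of blue_board in the frame of stand_seat between -0.004 and 0.004 m and z of blue_board in the frame of stand_seat between -0.004 and 0.004 m and angle between the z axis of blue_board and the z axis of stand_seat, either way round below 0.07 rad and angle between the x axis of blue_board and the x axis of stand_seat, either way round below 0.07 rad and x of board_chip in the frame of stand_seat below -0.001 m and contact force between the fingers and blue_board above 0.5 N), for 0.1 s.
2. the torch is drawn out of its cradle and held in the air (distance between torch_tail and cradle_seat above 0.06 m and contact force between the fingers and torch above 2 N and contact force between torch and cradle below 0.1 N and height (world z) of torch_tail above 0.03 m), for 0.2 s.
At the end, for the whole second after the job is handed in: Board home on the foot rail (4 mm, 0.07 rad), chips to the robot. Torch held still by the fingers only, level within 0.27 rad, its axis within 0.27 rad of square to the board, lens 55-145 mm in front of the chip and within 30 mm of it sideways and in height. Bystanders in place (x of blue_board in the frame of stand_seat between -0.004 and 0.004 m and y of blue_board in the frame of stand_seat between -0.004 and 0.004 m and z of blue_board in the frame of stand_seat between -0.004 and 0.004 m and angle between the z axis of blue_board and the z axis of stand_seat, either way round below 0.07 rad and angle between the x axis of blue_board and the x axis of stand_seat, either way round below 0.07 rad and x of board_chip in the frame of stand_seat below -0.001 m and x of torch_lens in the frame of board_chip between -0.145 and -0.055 m and y of torch_lens in the frame of board_chip between -0.03 and 0.03 m and z of torch_lens in the frame of board_chip between -0.03 and 0.03 m and x of torch_tail in the frame of board_chip below -0.18 m and angle between the z axis of torch and the x axis of board_chip, either way round below 0.27 rad and angle between torch's own z axis and vertical between 1.3 and 1.84 rad and contact force between the fingers and torch above 2 N and contact force between torch and cradle below 0.1 N and contact force between torch and blue_board below 0.1 N and contact force between torch and stand below 0.1 N and height (world z) of torch_lens above 0.05 m and height (world z) of torch_tail above 0.03 m and linear speed of torch below 0.03 m/s and angular speed of torch below 0.2 rad/s and distance of each of green_board_a, green_board_b from where it was at the start of the episode below 0.012 m and distance of each of tweezers, driver, flux_bottle from where it was at the start of the episode below 0.025 m); the arm keeps its last pose, push and grip.
It fails at once if another board or a loose bystander is disturbed (boards 12 mm, others 25 mm) (distance of any of green_board_a, green_board_b from where it was at the start of the episode above 0.012 m or distance of any of tweezers, driver, flux_bottle from where it was at the start of the episode above 0.025 m).
It fails at once if the torch is knocked against the board or the stand (contact force between torch and blue_board above 1 N or contact force between torch and stand above 1 N).
It also fails if it takes over 64 s, if anything falls off the work surface, if the arm or the gripper's body presses on something with over 40 N, if the wrist force passes 120 N, or if a joint passes its speed limit or range.

## Robot

A 7-joint arm with a two-finger parallel gripper is mounted at the origin on the work surface. World frame = base frame: x ahead of the robot, y to its left, z up, the work surface at z = 0. Lengths are in mm, angles in rad, forces in N, time in s.
With the tool pointing down it reaches from about 400 to 875 mm from the base axis. Payload 4.4 kg.
Tool frame: the origin (TCP) lies midway between the tips of the shut fingers; the grasp point (between the pads) lies ctrl.tcp_to_grasp behind it (ctrl.tcp_to_grasp is the distance from the TCP to the grasp point, in mm); z points along the fingers, y is the line along which they close (so a half turn about z gives the same grasp; the last joint's range is limited). The gripper opens to 85 mm and grips with 20 to 120 N. Pads are 22 mm wide; open, the fingers measure 114 mm over their backs; the gripper's body (76 mm by 85 mm) begins 54 mm behind the grasp point. The pads swing forward as they close: fully open they stand 13 mm farther back than shut.
Start: joints at [1.044, 0.628, 0.038, 1.517, -0.027, 0.996, -0.02], TCP at [289.06, -582.204, 231.313] pointing down, gripper open.
Joint ranges: [-3.06, 3.06], [-0.37, 2.12], [-1.25, 1.32], [0.18, 2.47], [-1.1, 4.24], [0.23, 1.98], [-2.94, 2.94]. Speed limits (rad/s): [2.57, 2.57, 3.14, 3.14, 3.14, 3.14, 3.14].

## Interface

Orientations are given as a rotation vector (axis times angle).
In Python, from rig import read_state, optics, job, ctrl gives the robot as it stands. The module is installed in compiled form; this text tells all that it offers.
- The arm moves only by the tool step_arm, never from a script. Its argument "targets" is a list of rows, each a list of 7 numbers: the turn, a rotation vector about the tool's x, y, z in degrees, then the shift along the tool's x, y, z in mm, then the opening, from 0 (shut) to 1 (fully open). In form: [[ax, ay, az, x, y, z, claw], ...]. A call has 1 to 10 rows; each row shifts and turns the commanded pose from where the row before left it, along the tool's axes as they then stand; what a row does not reach is not made up. A row lasts 1/12 s, in which the tool goes at most 41.7 mm and 7.16 degrees, less where a joint would pass 70% of its speed; a pose out of reach is approached as far as the arm can. A call with a gripper value outside its range is refused whole. The fingers move at their own pace and stop on an object; the grip force is fixed at half the most. Time passes only in rows, so rows that do not move let the fingers close. It gives the time, the measured TCP pose, the force, the opening and the grip force at its end, in the units of the state.
- read_state(): the state, without advancing time (a new reading comes with each control period).
- optics.get_image(name): name is "scene" or "top" or "wrist"; returns (picture, depth): 384x512x3 uint8, red, green, blue; 384x512 float32, mm along the optical axis (not along the pixel's ray), 0 where there is no reading.
- optics.calibration(name): a dict with "fovy" (degrees; the focal length in pixels is half the picture's height over the tangent of half this angle, whatever the lens; pixels are square), "cx", "cy" (the principal point, pixels), "origin" and "orientation" of the camera in the world. Camera axes: x right, y down, z forward; pixel columns grow to the right and rows downward; lengths in mm; the calibration is good to about 2 mm. A picture is of the moment at which its call begins: read the wrist's pose just before it. calibration takes no time and is no camera call; for the wrist camera it gives the pose at the moment of the call.
- job.finish_job(): hands the job in; it is judged then, once.
The state is a dict: "t": time; "q": joint angles; "dq": joint speeds; "joint_torque": joint torques, N m; "tcp_pos": TCP position; "tool_rot": TCP orientation; "force": force on the tool from outside, world axes, zero at the start; "torque": the same for the moment, N m; "finger_gap": opening from 0.0 (shut) to 1.0 (fully open); "gripper_force": force on a finger pad.
Only numpy, scipy, OpenCV 4.12 (cv2) and the standard library are available. Lean on these libraries where they do the work, as an engineer would, in place of code of your own. Each camera call takes 0.05 s, during which the arm holds its last target. There are 200 camera calls.

## Working session

There is one attempt and no reset: what is moved stays moved. The work goes in short steps, Python scripts to look and compute and a tool call to move; the robot and the scene stay as the last step left them, time stands still between calls to the robot, and variables do not carry over. Pictures are saved under pics/ and viewed, at most 10 in all, crops included, and the job is handed in when it is done.

Besides the shell and the picture viewer there is one more tool, called after "Emit:" by a JSON object that holds its "name" and its "arguments", one argument or row to a line. step_arm: Moves the arm, as the interface text tells. Its arguments: {"type":"object","properties":{"targets":{"type":"array","items":{"type":"array","items":{"type":"number"}}}},"required":["targets"]}

```bash
mkdir -p pics
cat > h.py <<'E'
import numpy as np, cv2
from scipy.spatial.transform import Rotation as R
from rig import read_state, optics, job, ctrl
def cam(n):
    c=optics.calibration(n); im,d=optics.get_image(n)
    o=np.array(c['orientation'],float)
    M=R.from_rotvec(o).as_matrix() if o.shape==(3,) else (o if o.shape==(3,3) else R.from_quat(o).as_matrix())
    f=192/np.tan(np.radians(c['fovy'])/2)
    return dict(im=im,d=d,M=M,f=f,cx=c['cx'],cy=c['cy'],o=np.array(c['origin']))
def cloud(c):
    v,u=np.mgrid[0:384,0:512]; d=c['d']
    p=np.stack([(u-c['cx'])/c['f']*d,(v-c['cy'])/c['f']*d,d],-1)@c['M'].T+c['o']
    p[d<=0]=np.nan
    return p
def save(n,im): cv2.imwrite('pics/'+n+'.png',im[:,:,::-1])
E
python3 - <<'E'
from h import *
s=read_state(); print(s['tcp_pos'],s['tool_rot'],ctrl.tcp_to_grasp)
ims=[]
for n in('scene','top'):
    print(n,optics.calibration(n)); c=cam(n); np.savez(n+'.npz',**c); save(n,c['im'])
E
```

```text
[ 288.72953428 -581.63296227  230.39705237] [-3.05678610e+00 -7.16962179e-01  7.96388854e-04] 18.700000000000003
scene {'fovy': 42.836167449885004, 'cx': 254.3269300575318, 'cy': 189.54204680076452, 'origin': array([960.29863126, 623.23705209, 964.79202786]), 'orientation': array([-0.77374209, -2.66158388,  1.03664842])}
top {'fovy': 44.26036500949596, 'cx': 258.14617599979033, 'cy': 187.69199710985413, 'origin': array([ 497.18830573,  -43.97806547, 1245.5605085 ]), 'orientation': array([-2.19312324,  2.19733209, -0.0440547 ])}
```

View pics/scene.png

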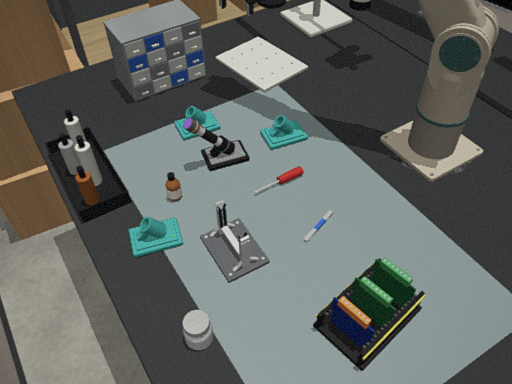

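View pics/top.png

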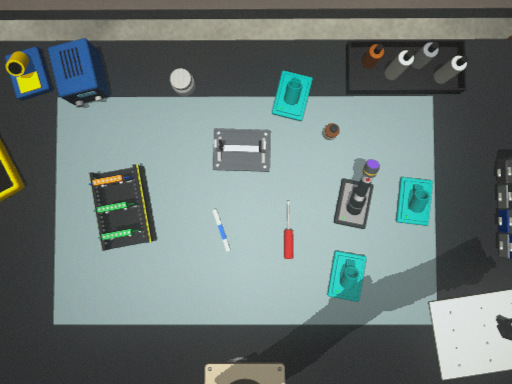

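Scene view: the rack is at (370,310) with the orange-block board nearest the camera (353,312), the stand at (235,250), and the black cradle with torch at (225,150). Top view: orange block (107,180), stand (241,150), black cradle (353,203), violet lens (372,167). Turquoise cradle look-alikes are at (293,93), (415,200) and (348,275).

Candidates for the board: orange (107,180), green (112,208), green (117,236), so I choose orange. For the torch, only the black cradle (353,203) holds one; the turquoise ones are decoys.

```bash
cat > m.py <<'E'
from h import *
def line(P):
    r=cv2.minAreaRect(P[:,:2].astype(np.float32)); return [np.round(x,1) for x in r]
for n in('top','scene'):
    c=dict(np.load(n+'.npz')); p=cloud(c); hsv=cv2.cvtColor(c['im'],cv2.COLOR_RGB2HSV)
    H,S,V=hsv[...,0],hsv[...,1],hsv[...,2]
    z=p[...,2]
    def box(x0,x1,y0,y1,z0,z1): return (p[...,0]>x0)&(p[...,0]<x1)&(p[...,1]>y0)&(p[...,1]<y1)&(z>z0)&(z<z1)
    print(n,'bench z',np.nanmedian(z[box(300,700,-300,400,-20,20)]))
    o=(H>5)&(H<20)&(S>140)&(V>130)&box(300,900,200,700,90,140); P=p[o]
    print('orange',len(P),np.median(P,0),line(P))
    pu=(H>120)&(H<150)&(S>80)&box(300,900,-700,0,80,250);P=p[pu]
    print('lens',len(P),P.mean(0),P.min(0),P.max(0))
    for z0,z1 in((105,135),(60,100)):
        P=p[box(500,900,-100,200,z0,z1)]
        if len(P): print('stand',z0,len(P),P.mean(0),line(P))
    ye=(H>22)&(H<35)&(S>150)&box(300,900,150,700,20,140)
    P=p[ye]; print('yellow',len(P),P.mean(0),line(P))
    gr=(H>50)&(H<85)&(S>100)&box(300,900,200,700,95,140); nl,lab,st,ce=cv2.connectedComponentsWithStats(gr.astype(np.uint8))
    for i in range(1,nl):
        if st[i,4]>40: P=p[lab==i]; print('green',len(P),np.median(P,0),line(P))
    # torch/ cradle
    P=p[box(300,900,-420,-150,70,260)]; print('torch pts',len(P))
E
python3 m.py
python3 - <<'E'
from h import *
a=dict(np.load('top.npz'))['im']; b=dict(np.load('scene.npz'))['im']
x=lambda i,r:cv2.resize(i[r[0]:r[1],r[2]:r[3]],(390,290),interpolation=cv2.INTER_CUBIC)
g=np.vstack([np.hstack([x(a,(120,195,200,301)),x(a,(155,230,310,411))]),np.hstack([x(b,(190,280,180,301)),x(a,(155,255,70,205))])])
save('crop1',g)
E
```

```text
top bench z 1.132017855221875
orange 93 [568.43952766 326.85669764 117.91388258] [array([568.5, 329.1]), array([14.5, 78.6]), np.float64(10.8)]
lens 86 [ 602.46163469 -302.98092321  153.47209286] [ 591.83424095 -316.37682506  140.6055991 ] [ 612.6156803  -288.90946202  163.30939105]
stand 105 114 [655.50870828   7.87430652 113.14425347] [array([655.9,   7.6]), array([123.8,  20.9]), np.float64(88.1)]
stand 60 400 [809.13928332 143.58200869  70.74377156] [array([725.1,  82.7]), array([307.3,  86.3]), np.float64(43.7)]
yellow 1301 [702.93622281 538.89579248  48.90693574] [array([661.7, 411.6]), array([467.3, 378. ]), np.float64(74.9)]
green 164 [504.87232389 309.03006039 117.47001794] [array([504.6, 312. ]), array([14.2, 98.9]), np.float64(10.4)]
green 152 [439.53139263 296.8119802  117.20661197] [array([440.8, 293.9]), array([14.1, 84. ]), np.float64(10.2)]
torch pts 1218
scene bench z 1.313807401893655
orange 183 [570.53747182 330.74449949 118.34757867] [array([569.7, 327.9]), array([16.2, 70.6]), np.float64(11.4)]
lens 77 [ 651.69232987 -320.06172172  146.47447578] [ 565.76385302 -509.90745667   97.05157006] [ 894.90296039 -280.55789937  161.16473346]
stand 105 130 [655.71377712   5.67055151 113.47496507] [array([655.2,   8.9]), array([127.9,  21.4]), np.float64(88.0)]
stand 60 787 [780.81782738 122.40390867  72.84051384] [array([729.6,  87.5]), array([300.2,  96.4]), np.float64(46.7)]
yellow 83 [507.34064158 374.65739569  40.66127   ] [array([530.7, 365.2]), array([102.8, 220. ]), np.float64(67.9)]
green 349 [444.05605438 307.65459678 114.23359641] [array([441.2, 304.5]), array([16. , 98.2]), np.float64(10.2)]
green 380 [508.27633493 319.73526059 114.39828787] [array([505.6, 316.3]), array([ 16.5, 100.2]), np.float64(11.2)]
torch pts 1200
```

View pics/crop1.png

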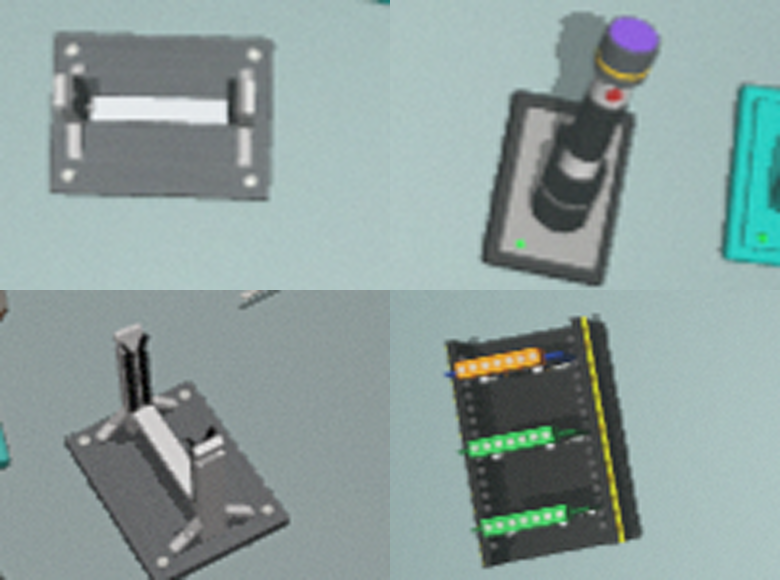

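The choice is confirmed. The crop shows the orange-block board on a blue PCB, the stand with its white foot rail, and the torch in the black cradle.

```bash
cat >> h.py <<'E'
def mv(pos,Rt,N,claw=None,grasp=True,start=None):
    """print row (repeat N times) to bring the grasp point (or TCP) to pos with rotation Rt"""
    s=read_state(); p0=np.array(s['tcp_pos']); R0=R.from_rotvec(s['tool_rot'])
    if start: p0,R0=start
    p1=np.array(pos,float)
    if grasp: p1=p1+Rt.apply([0,0,ctrl.tcp_to_grasp])
    rel=(R0.inv()*Rt).as_rotvec(); t=R0.inv().apply(p1-p0)
    A=sum(R.from_rotvec(rel*k/N).as_matrix() for k in range(N))
    sh=np.linalg.solve(A,t)
    print('row x%d:'%N,np.round(np.degrees(rel)/N,3),np.round(sh,2),'q',np.round(s['q'],2),'t',round(s['t'],2),'gap',s['finger_gap'],'F',np.round(s['force'],1))
    return p1,Rt
def down(yawx):  # tool pointing down, tool y at angle yawx-90 deg => tool x at yawx
    a=np.radians(yawx); x=np.array([np.cos(a),np.sin(a),0]); z=np.array([0,0,-1.]); return R.from_matrix(np.stack([x,np.cross(z,x),z],1))
E
python3 - <<'E'
from h import *
mv([569,328,270],down(100.6),28,grasp=False)
E
```

```text
row x28: [-3.00e-03 -2.00e-03 -2.65e+00] [35.85 -6.78 -1.4 ] q [ 1.04  0.63  0.04  1.52 -0.03  1.   -0.02] t 0.1 gap 0.9963247328436747 F [-0.5  0.3 -0. ]
```

Emit:
{"name": "step_arm", "arguments": {
  "targets": [
    [0,0,-2.65,35.85,-6.8,-1.4,0.5],
    [0,0,-2.65,35.85,-6.8,-1.4,0.5],
    [0,0,-2.65,35.85,-6.8,-1.4,0.5],
    [0,0,-2.65,35.85,-6.8,-1.4,0.5],
    [0,0,-2.65,35.85,-6.8,-1.4,0.5],
    [0,0,-2.65,35.85,-6.8,-1.4,0.5],
    [0,0,-2.65,35.85,-6.8,-1.4,0.5],
    [0,0,-2.65,35.85,-6.8,-1.4,0.5]
  ]
}}

```text
t: 0.77
tcp_pos: [490.1, -370.3, 242.1]
tool_rot: [-2.873, -1.271, 0.0]
force: [0.2, 0.3, 0.1]
finger_gap: 0.5
gripper_force: 0.0
```

Emit:
{"name": "step_arm", "arguments": {
  "targets": [
    [0,0,-2.65,35.85,-6.8,-1.4,0.5],
    [0,0,-2.65,35.85,-6.8,-1.4,0.5],
    [0,0,-2.65,35.85,-6.8,-1.4,0.5],
    [0,0,-2.65,35.85,-6.8,-1.4,0.5],
    [0,0,-2.65,35.85,-6.8,-1.4,0.5],
    [0,0,-2.65,35.85,-6.8,-1.4,0.5],
    [0,0,-2.65,35.85,-6.8,-1.4,0.5],
    [0,0,-2.65,35.85,-6.8,-1.4,0.5],
    [0,0,-2.65,35.85,-6.8,-1.4,0.5],
    [0,0,-2.65,35.85,-6.8,-1.4,0.5]
  ]
}}

```text
t: 1.6
tcp_pos: [611.4, -29.8, 256.1]
tool_rot: [-2.505, -1.895, 0.001]
force: [1.3, -0.3, -0.2]
finger_gap: 0.502
gripper_force: 0.0
```

Run:
```python
from h import *
s=read_state();print(s['tcp_pos'])
mv([545,322,270],down(100.6),10,grasp=False)
```

```text
[611.36459851 -29.79739618 256.13914806]
row x10: [-0.003  0.    -2.637] [34.95 -9.1  -1.39] q [ 0.13  0.55 -0.21  1.59  0.13  1.01 -0.39] t 1.6 gap 0.5021633581577177 F [ 1.3 -0.3 -0.2]
```

Run:
```python
from h import *
cam('wrist')
c=cam('wrist'); np.savez('w_stand.npz',**c); save('w_stand',c['im']); print(c['o'],c['f'],np.round(c['M'],2).tolist())
```

```text
[630.1804749   48.77378079 399.49032237] 274.432607422427 [[0.97, -0.25, -0.07], [-0.26, -0.93, -0.26], [-0.0, 0.27, -0.96]]
```

View pics/w_stand.png

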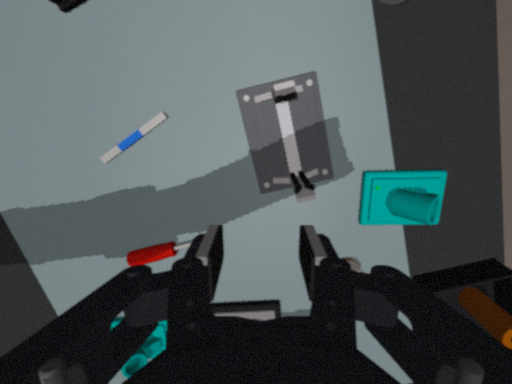

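Emit:
{"name": "step_arm", "arguments": {
  "targets": [
    [0,0,-2.64,35,-9.1,-1.4,0.5],
    [0,0,-2.64,35,-9.1,-1.4,0.5],
    [0,0,-2.64,35,-9.1,-1.4,0.5],
    [0,0,-2.64,35,-9.1,-1.4,0.5],
    [0,0,-2.64,35,-9.1,-1.4,0.5],
    [0,0,-2.64,35,-9.1,-1.4,0.5],
    [0,0,-2.64,35,-9.1,-1.4,0.5],
    [0,0,-2.64,35,-9.1,-1.4,0.5],
    [0,0,-2.64,35,-9.1,-1.4,0.5],
    [0,0,-2.64,35,-9.1,-1.4,0.5]
  ]
}}

```text
t: 2.53
tcp_pos: [545.2, 321.8, 270.1]
tool_rot: [2.007, 2.417, -0.001]
force: [0.3, 0.6, 0.4]
finger_gap: 0.505
gripper_force: 0.0
```

The wrist view shows the stand: base at (285,130), white rail (290,135), guide tops (286,92) and (303,188). Next I measure the board and stand precisely.

Run:
```python
from h import *
cam('wrist'); c=cam('wrist'); np.savez('w_rack.npz',**c)
p=cloud(c); hsv=cv2.cvtColor(c['im'],cv2.COLOR_RGB2HSV);H,S,V=[hsv[...,i].astype(int) for i in range(3)]
z=p[...,2]
m=(H>5)&(H<20)&(S>140)&(V>110)&(z>100)&(z<135); P=p[m]
def rect(P): return [np.round(x,1) for x in cv2.minAreaRect(P[:,:2].astype(np.float32))]
print('orange',len(P),np.median(P,0)); T=P[P[:,2]>114]; print(len(T),T.mean(0),rect(T))
b=(H>100)&(H<130)&(S>100)&(z>60)&(z<112); B=p[b]; print('blue',len(B),rect(B) if len(B) else 0)
g=(H>50)&(H<85)&(S>100)&(z>112)&(z<125); n,l,st,_=cv2.connectedComponentsWithStats(g.astype(np.uint8))
for i in range(1,n):
    if st[i,4]>60: print('green',st[i,4],rect(p[l==i]))
save('w_rack',c['im'])
# stand
c=dict(np.load('w_stand.npz')); p=cloud(c); z=p[...,2]; im=c['im'].astype(int)
reg=(p[...,0]>570)&(p[...,0]<740)&(p[...,1]>-100)&(p[...,1]<120)
base=reg&(z>6)&(z<30); print('base',base.sum(),np.nanmedian(z[base]),rect(p[base]))
w=reg&(im.min(2)>170)&(z>32)&(z<48); print('rail',w.sum(),np.nanmedian(z[w]),rect(p[w]))
t=reg&(z>100); n,l,st,_=cv2.connectedComponentsWithStats(t.astype(np.uint8))
for i in range(1,n):
    if st[i,4]>10: P=p[l==i]; print('post',st[i,4],P.mean(0),rect(P))
```

```text
orange 586 [569.38246044 329.09991811 117.47945446]
576 [569.51080979 327.36325571 117.51241793] [array([569.9, 325.7]), array([14.1, 70.1]), np.float64(10.5)]
blue 2810 [array([676.7, 364.5]), array([305.7, 100.9]), np.float64(19.1)]
green 614 [array([440.7, 302.1]), array([14.2, 69.9]), np.float64(10.0)]
green 586 [array([505.1, 313.6]), array([14.1, 70.3]), np.float64(10.4)]
base 6847 9.671497271969372 [array([655.6,   7.6]), array([150. , 109.9]), np.float64(88.2)]
rail 358 39.66740788044123 [array([657. ,  31.1]), array([41.4, 14.1]), np.float64(88.2)]
post 370 [657.53178283  61.50330991 112.39071017] [array([657.5,  61.2]), array([16.6, 21.5]), np.float64(88.0)]
post 330 [654.16210518 -45.6481755  111.75997151] [array([654.1, -46.2]), array([17.3, 21.7]), np.float64(87.7)]
post 34960 [627.82703447 -12.44235858 330.61416506] [array([621.3, -16.8]), array([ 33.1, 111.4]), np.float64(73.1)]
```

View pics/w_rack.png

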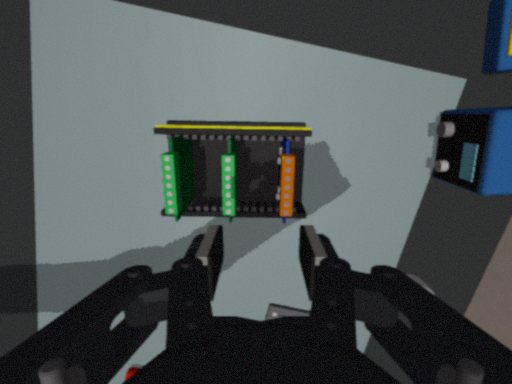

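The wrist view of the rack has the orange block at (287,187), greens at (229,187) and (171,187). The measured block size of 14.1×70.1 mm and heights match what is expected.

Run:
```python
from h import *
c=dict(np.load('w_rack.npz')); p=cloud(c); hsv=cv2.cvtColor(c['im'],cv2.COLOR_RGB2HSV);H,S=hsv[...,0],hsv[...,1]
a=np.radians(10.4); e=p-np.array([569.9,325.7,0]); y=-np.sin(a)*e[...,0]+np.cos(a)*e[...,1]; x=np.cos(a)*e[...,0]+np.sin(a)*e[...,1]
m=(H>100)&(H<130)&(S>100)&(abs(x)<12)&(p[...,2]>90)&(p[...,2]<106)&(abs(y)<70); print(m.sum(),y[m].min(),y[m].max(),np.percentile(y[m],[5,95]),x[m].mean())
st=mv([569.9,325.7,180],down(100.4),4)
mv([569.9,325.7,109],down(100.4),3,start=st)
```

```text
71 -49.25390067936753 50.114107339494446 [-47.49870221  49.49268748] -0.15460088207810724
row x4: [-0.027 -0.089  0.19 ] [-2.27  6.97 27.31] q [-0.38  0.58 -0.35  1.51  0.21  1.08 -0.58] t 2.63 gap 0.5014165885961935 F [1.5 0.3 0.8]
row x3: [0. 0. 0.] [ 0.    0.   23.67] q [-0.38  0.58 -0.35  1.51  0.21  1.08 -0.58] t 2.63 gap 0.5014165885961935 F [1.5 0.3 0.8]
```

Emit:
{"name": "step_arm", "arguments": {
  "targets": [
    [0,0,0.2,-2.3,7,20,0.5],
    [0,0,0,-2.3,7,30,0.5],
    [0,0,0,-2.3,7,30,0.5],
    [0,0,0,-2.3,7,29,0.5],
    [0,0,0,0,0,0,0.5],
    [0,0,0,0,0,0,0.5]
  ]
}}

```text
t: 3.13
tcp_pos: [574.2, 315.2, 159.9]
tool_rot: [-2.014, -2.41, 0.007]
force: [0.1, 0.0, 0.3]
finger_gap: 0.501
gripper_force: 0.0
```

Run:
```python
from h import *
mv([569.9,325.7,109],down(100.4),4)
c=cam('wrist');p=cloud(c); hsv=cv2.cvtColor(c['im'],cv2.COLOR_RGB2HSV);H,S,V=[hsv[...,i].astype(int) for i in range(3)]
z=p[...,2]
m=(H>5)&(H<20)&(S>140)&(V>110)&(z>112)&(z<125); P=p[m];print(P.mean(0),cv2.minAreaRect(P[:,:2].astype(np.float32)))
```

```text
row x4: [-0.057  0.027 -0.046] [ 2.8  -0.54 17.4 ] q [-0.37  0.73 -0.31  1.56  0.26  0.9  -0.59] t 3.13 gap 0.5008500293196624 F [0.1 0.  0.3]
[571.47125634 318.55097268 117.39022258] ((569.694091796875, 325.9311218261719), (14.295971870422363, 69.84898376464844), 9.681681632995605)
```

Run:
```python
from h import *
for i in range(3):
    s=read_state(); print(s['t'],s['tcp_pos'],s['tool_rot'],np.abs(s['dq']).max())
    cam('wrist')
mv([569.9,325.7,109],down(100.4),4)
```

```text
3.1833 [574.95018825 316.65386181 161.98787594] [-2.01380746e+00 -2.41084096e+00  3.08758726e-04] 0.03684240819303671
3.2333 [575.37095512 317.44474025 163.18900526] [2.0131363  2.41141219 0.0033107 ] 0.02280730843827591
3.2833 [575.58352487 317.81617456 163.77820235] [2.0124639  2.41139091 0.00523309] 0.008486022633166767
row x4: [ 0.048 -0.022 -0.021] [ 2.16 -1.08 18.41] q [-0.37  0.72 -0.31  1.56  0.26  0.9  -0.59] t 3.33 gap 0.5022316919701795 F [0.3 0.1 0.6]
```

Emit:
{"name": "step_arm", "arguments": {
  "targets": [
    [0,0,0,3,-1.5,0,0.5],
    [0,0,0,3,-1.5,10,0.5],
    [0,0,0,2,-1,12,0.5],
    [0,0,0,0,0,12,0.5],
    [0,0,0,0,0,6,0.5],
    [0,0,0,0,0,0,0.5],
    [0,0,0,0,0,0,0.5],
    [0,0,0,0,0,0,0.5]
  ]
}}

```text
t: 4.0
tcp_pos: [569.7, 324.1, 121.5]
tool_rot: [2.013, 2.412, 0.0]
force: [-0.5, 1.2, -0.1]
finger_gap: 0.502
gripper_force: 0.0
```

Run:
```python
from h import *
cam('wrist')
mv([569.9,325.7,109],down(100.4),3)
c=cam('wrist');p=cloud(c); hsv=cv2.cvtColor(c['im'],cv2.COLOR_RGB2HSV);H,S,V=[hsv[...,i].astype(int) for i in range(3)]
z=p[...,2]
m=(H>5)&(H<20)&(S>140)&(V>110)&(z>105)&(z<125); P=p[m];print(P.mean(0),cv2.minAreaRect(P[:,:2].astype(np.float32)))
```

```text
row x3: [ 0.014 -0.006 -0.037] [ 0.48  0.1  10.51] q [-0.39  0.77 -0.29  1.59  0.28  0.82 -0.62] t 4.05 gap 0.5036849250670127 F [-0.1  0.3 -0.4]
[569.98723152 326.33362058 117.16561327] ((569.7907104492188, 325.83209228515625), (14.406672477722168, 70.36481475830078), 10.593889236450195)
```

Emit:
{"name": "step_arm", "arguments": {
  "targets": [
    [0,0,0,0.5,0.1,10,0.5],
    [0,0,0,0.5,0.1,12,0.5],
    [0,0,0,0.5,0,7,0.5],
    [0,0,0,0,0,2,0.5],
    [0,0,0,0,0,0,0.5],
    [0,0,0,0,0,0,0.3],
    [0,0,0,0,0,0,0],
    [0,0,0,0,0,0,0],
    [0,0,0,0,0,0,0],
    [0,0,0,0,0,0,0]
  ]
}}

```text
t: 4.93
tcp_pos: [569.8, 325.8, 91.1]
tool_rot: [2.013, 2.412, 0.002]
force: [-0.1, 0.6, 1.9]
finger_gap: 0.153
gripper_force: 59.7
```

Emit:
{"name": "step_arm", "arguments": {
  "targets": [
    [0,0,0,0,0,0,0],
    [0,0,0,0,0,0,0]
  ]
}}

```text
t: 5.1
tcp_pos: [569.8, 325.8, 91.0]
tool_rot: [2.013, 2.412, 0.002]
force: [1.2, 0.3, 3.5]
finger_gap: 0.151
gripper_force: 59.8
```

Emit:
{"name": "step_arm", "arguments": {
  "targets": [
    [0,0,0,0,0,-4,0],
    [0,0,0,0,0,-8,0],
    [0,0,0,0,0,-12,0],
    [0,0,0,0,0,-18,0],
    [0,0,0,0,0,-20,0],
    [0,0,0,0,0,-22,0],
    [0,0,0,0,0,-22,0],
    [0,0,0,0,0,-22,0],
    [0,0,0,0,0,-18,0],
    [0,0,0,0,0,-10,0]
  ]
}}

```text
t: 5.93
tcp_pos: [569.6, 326.2, 250.1]
tool_rot: [2.012, 2.412, 0.005]
force: [-0.1, -0.4, -0.6]
finger_gap: 0.151
gripper_force: 59.4
```

Emit:
{"name": "step_arm", "arguments": {
  "targets": [
    [0,0,0,0,0,-5,0],
    [0,0,0,0,0,0,0],
    [0,0,0,0,0,0,0],
    [0,0,0,0,0,0,0]
  ]
}}

```text
t: 6.27
tcp_pos: [568.6, 325.0, 250.1]
tool_rot: [-2.012, -2.411, 0.004]
force: [-0.3, 0.3, -1.0]
finger_gap: 0.148
gripper_force: 59.4
```

Run:
```python
from h import *
s=read_state(); print(s['tcp_pos'])
mv([655.7,7.6,255],down(88.15),16,grasp=False)
```

```text
[568.63305769 325.00178731 250.11589468]
row x16: [-0.009  0.005  0.76 ] [-20.25   3.84  -0.3 ] q [-0.37  0.64 -0.33  1.47  0.22  1.08 -0.57] t 6.27 gap 0.14794966215239655 F [-0.3  0.3 -1. ]
```

Emit:
{"name": "step_arm", "arguments": {
  "targets": [
    [0,0,0.76,-10,1.9,0,0],
    [0,0,0.76,-20,3.8,-0.3,0],
    [0,0,0.76,-20.3,3.8,-0.3,0],
    [0,0,0.76,-20.3,3.8,-0.3,0],
    [0,0,0.76,-20.3,3.8,-0.3,0],
    [0,0,0.76,-20.3,3.8,-0.3,0],
    [0,0,0.76,-20.3,3.8,-0.3,0],
    [0,0,0.76,-20.3,3.8,-0.3,0],
    [0,0,0.76,-20.3,3.8,-0.3,0],
    [0,0,0.76,-20.3,3.8,-0.3,0]
  ]
}}

```text
t: 7.1
tcp_pos: [627.6, 136.5, 253.2]
tool_rot: [-2.17, -2.271, 0.003]
force: [0.1, 0.5, -0.9]
finger_gap: 0.151
gripper_force: 59.4
```

Emit:
{"name": "step_arm", "arguments": {
  "targets": [
    [0,0,0.76,-20.3,3.8,-0.3,0],
    [0,0,0.76,-20.3,3.8,-0.3,0],
    [0,0,0.76,-20.3,3.8,-0.3,0],
    [0,0,0.76,-20.3,3.8,-0.3,0],
    [0,0,0.76,-20,3.8,-0.3,0],
    [0,0,0.76,-14,2.7,-0.3,0],
    [0,0,0,-7,1.5,0,0],
    [0,0,0,0,0,0,0],
    [0,0,0,0,0,0,0],
    [0,0,0,0,0,0,0]
  ]
}}

```text
t: 7.93
tcp_pos: [652.1, 19.0, 255.9]
tool_rot: [-2.254, -2.187, -0.001]
force: [-0.5, 0.0, -1.1]
finger_gap: 0.154
gripper_force: 59.4
```

```bash
cat > st.py <<'E'
from h import *
cam('wrist')
s=read_state(); print(s['tcp_pos'])
c=cam('wrist'); np.savez('w2.npz',**c); p=cloud(c); z=p[...,2]; im=c['im'].astype(int)
def rect(P): return [np.round(x,1) for x in cv2.minAreaRect(P[:,:2].astype(np.float32))]
reg=(p[...,0]>570)&(p[...,0]<740)&(p[...,1]>-100)&(p[...,1]<120)
base=reg&(z>6)&(z<30); print('base',base.sum(),rect(p[base]))
t=reg&(z>104)&(z<120); n,l,st,_=cv2.connectedComponentsWithStats(t.astype(np.uint8))
for i in range(1,n):
    if st[i,4]>30: P=p[l==i]; print('post',st[i,4],P.mean(0),rect(P))
hsv=cv2.cvtColor(c['im'],cv2.COLOR_RGB2HSV);H,S,V=[hsv[...,i].astype(int) for i in range(3)]
for nm,m in(('orange',(H>5)&(H<20)&(S>140)&(V>90)&reg),('blue',(H>100)&(H<130)&(S>100)&reg&(z>100))):
    if m.sum()>20: P=p[m]; print(nm,len(P),P.mean(0),P.min(0),P.max(0),rect(P))
E
python3 st.py
python3 - <<'E'
from h import *
mv([655.7,7.6,255],down(88.15),1,grasp=False)
c=dict(np.load('w2.npz')); t=cam('scene'); np.savez('s2.npz',**t); save('both',np.hstack([c['im'],t['im'][100:340,120:440].repeat(2,0).repeat(2,1)[:384,:]])[:, :800] if 0 else np.vstack([np.hstack([cv2.resize(c['im'],(400,300)),cv2.resize(t['im'][120:300,150:390],(400,300),interpolation=cv2.INTER_CUBIC)])]))
E
```

```text
[652.13710625  19.07888681 256.01067324]
base 5715 [array([655.8,   7.1]), array([149.2, 110.1]), np.float64(88.3)]
post 159 [657.95243866  65.2333421  114.521178  ] [array([657.7,  64.6]), array([ 9. , 18.9]), np.float64(88.4)]
post 50 [664.28002393  55.66959896 112.01347455] [array([664.2,  55.6]), array([6.1, 7. ]), np.float64(89.3)]
orange 3069 [652.22521757  24.81807019 280.93497017] [644.44189565 -49.84078328   7.93577777] [673.1033788  54.5201863 330.4850413] [array([655. ,   1.5]), array([ 25.5, 107.1]), np.float64(9.2)]
blue 2029 [653.38139919  35.15610374 325.42260243] [589.11319066   5.60300568 114.19308524] [712.58646178  69.18594411 358.0382304 ] [array([651.2,  38.3]), array([ 62. , 123.5]), np.float64(87.5)]
row x1: [-0.006 -0.061  0.139] [-11.22   3.83   1.07] q [ 0.09  0.62 -0.28  1.47  0.18  1.07 -0.26] t 8.03 gap 0.1541719276336526 F [ 0.2 -0.3 -1. ]
```

View pics/both.png

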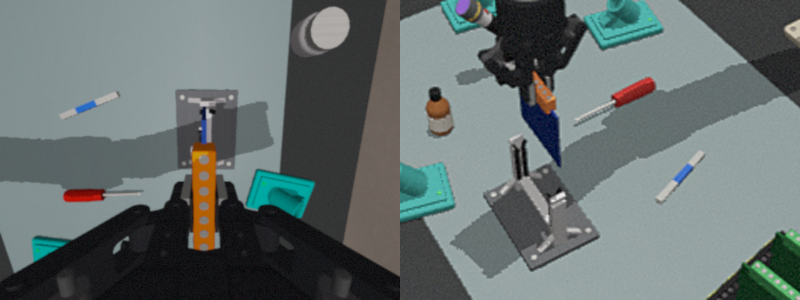

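Wrist: the orange block is held along (205,200), with the stand below it. Scene: the board hangs above and short of the stand. I'll check its attitude in the grip.

Run:
```python
from h import *
c=dict(np.load('w2.npz')); p=cloud(c); hsv=cv2.cvtColor(c['im'],cv2.COLOR_RGB2HSV);H,S,V=[hsv[...,i].astype(int) for i in range(3)]
m=(H>5)&(H<20)&(S>140)&(V>90)&(p[...,2]>276)&(p[...,2]<292); P=p[m]; print(len(P),P.min(0),P.max(0),P.mean(0),cv2.minAreaRect(P[:,:2].astype(np.float32)))
A=np.c_[P[:,:2]-P[:,:2].mean(0),np.ones(len(P))]; print(np.linalg.lstsq(A,P[:,2],rcond=None)[0])
# board side edge from scene
t=dict(np.load('s2.npz')); p=cloud(t); hsv=cv2.cvtColor(t['im'],cv2.COLOR_RGB2HSV);H,S=hsv[...,0],hsv[...,1]
m=(H>100)&(H<130)&(S>120)&(p[...,2]>150)&(p[...,2]<300)&(abs(p[...,0]-652)<40)&(abs(p[...,1]-15)<70); P=p[m]
print(len(P),P.min(0),P.max(0)); A=np.c_[P[:,1:]-P[:,1:].mean(0),np.ones(len(P))]; print('x=f(y,z)',np.linalg.lstsq(A,P[:,0],rcond=None)[0])
for a in range(175,275,15):
    q=P[abs(P[:,2]-a)<6]; 
    if len(q): print(a,len(q),np.percentile(q[:,1],[2,98]),np.median(q[:,0]))
```

```text
2871 [644.44189565 -13.95657553 276.04173469] [659.68902681  54.50676345 289.75166236] [652.04959238  23.4650949  282.39194227] ((652.1566772460938, 20.272441864013672), (68.24588012695312, 14.390460014343262), 88.6366958618164)
[ 1.15435707e-02 -1.12851187e-02  2.82391942e+02]
424 [644.96022248 -27.8882062  178.34327173] [671.12304467  73.65948602 290.56188983]
x=f(y,z) [2.55422699e-02 5.85934806e-03 6.53429368e+02]
175 5 [-4.95476173 64.91890296] 652.4898438477237
190 78 [-24.78961228  70.70351941] 653.476083124847
205 83 [-23.98305843  68.5007208 ] 653.0370924555871
220 74 [-19.31043175  69.61697957] 653.0022848287383
235 53 [11.71731321 70.77788834] 653.5534342141372
250 32 [24.75654043 70.91131429] 654.0005930204759
265 20 [33.11011575 71.15374841] 654.0095913135351
```

Emit:
{"name": "step_arm", "arguments": {
  "targets": [
    [0,0,0.1,-4,1.3,5,0],
    [0,0,0,-4,1.3,10,0],
    [0,0,0,-3.4,1.2,10,0],
    [0,0,0,0,0,10,0],
    [0,0,0,0,0,8,0],
    [0,0,0,0,0,4,0],
    [0,0,0,0,0,0,0],
    [0,0,0,0,0,0,0],
    [0,0,0,0,0,0,0]
  ]
}}

```text
t: 8.83
tcp_pos: [656.2, 5.7, 209.5]
tool_rot: [2.258, 2.183, 0.001]
force: [-0.1, -0.4, -0.2]
finger_gap: 0.154
gripper_force: 59.4
```

Run:
```python
from h import *
cam('wrist')
mv([655.8,7.5,119],down(88.2),1,grasp=False)
c=cam('wrist');p=cloud(c); hsv=cv2.cvtColor(c['im'],cv2.COLOR_RGB2HSV);H,S,V=[hsv[...,i].astype(int) for i in range(3)]
print(read_state()['tcp_pos'])
m=(H>5)&(H<20)&(S>140)&(V>90)&(p[...,2]>215)&(p[...,2]<245); P=p[m]; print(len(P),cv2.minAreaRect(P[:,:2].astype(np.float32)))
```

```text
row x1: [ 0.07  -0.014 -0.152] [ 1.81 -0.66 90.64] q [ 0.1   0.67 -0.27  1.52  0.2   0.98 -0.25] t 8.88 gap 0.15188409399308256 F [-0.9 -0.5 -1.7]
[656.26229939   5.61823562 209.69174947]
3059 ((656.6911010742188, 6.967609405517578), (68.28130340576172, 15.286072731018066), 88.3856430053711)
```

Emit:
{"name": "step_arm", "arguments": {
  "targets": [
    [0,0,-0.1,1.7,-0.7,0,0],
    [0,0,0,0,0,4,0],
    [0,0,0,0,0,5,0],
    [0,0,0,0,0,6,0],
    [0,0,0,0,0,6,0],
    [0,0,0,0,0,6,0],
    [0,0,0,0,0,6,0],
    [0,0,0,0,0,6,0],
    [0,0,0,0,0,0,0],
    [0,0,0,0,0,0,0]
  ]
}}

```text
t: 9.77
tcp_pos: [655.5, 7.1, 169.5]
tool_rot: [2.257, 2.185, 0.0]
force: [2.0, -0.5, -2.9]
finger_gap: 0.154
gripper_force: 59.2
```

Emit:
{"name": "step_arm", "arguments": {
  "targets": [
    [0,0,0,0,0,5,0],
    [0,0,0,0,0,6,0],
    [0,0,0,0,0,6,0],
    [0,0,0,0,0,6,0],
    [0,0,0,0,0,6,0],
    [0,0,0,0,0,6,0],
    [0,0,0,0,0,6,0],
    [0,0,0,0,0,4,0],
    [0,0,0,0,0,0,0],
    [0,0,0,0,0,0,0]
  ]
}}

```text
t: 10.6
tcp_pos: [655.6, 7.1, 124.4]
tool_rot: [2.257, 2.185, 0.001]
force: [5.7, -0.1, -4.7]
finger_gap: 0.154
gripper_force: 58.9
```

Emit:
{"name": "step_arm", "arguments": {
  "targets": [
    [0,0,0,0,0,2,0],
    [0,0,0,0,0,2,0],
    [0,0,0,0,0,1.5,0],
    [0,0,0,0,0,1,0],
    [0,0,0,0,0,0,0],
    [0,0,0,0,0,0,0]
  ]
}}

```text
t: 11.1
tcp_pos: [655.7, 7.1, 119.1]
tool_rot: [2.257, 2.184, 0.001]
force: [3.7, -0.8, 3.1]
finger_gap: 0.155
gripper_force: 60.0
```

Emit:
{"name": "step_arm", "arguments": {
  "targets": [
    [0,0,0,0,0,0.7,0],
    [0,0,0,0,0,0.7,0],
    [0,0,0,0,0,0,0],
    [0,0,0,0,0,0,0]
  ]
}}

```text
t: 11.43
tcp_pos: [655.9, 7.2, 119.0]
tool_rot: [2.256, 2.184, 0.002]
force: [1.3, -0.6, 11.4]
finger_gap: 0.154
gripper_force: 61.2
```

Run:
```python
from h import *
c=cam('wrist');p=cloud(c); hsv=cv2.cvtColor(c['im'],cv2.COLOR_RGB2HSV);H,S,V=[hsv[...,i].astype(int) for i in range(3)]
m=(H>5)&(H<20)&(S>140)&(V>90)&(p[...,2]>125)&(p[...,2]<165); P=p[m]; print(len(P),np.percentile(P[:,2],[5,50,95]),cv2.minAreaRect(P[:,:2].astype(np.float32)))
```

```text
3102 [137.98472434 145.46142695 146.45633744] ((656.1729736328125, 8.384988784790039), (68.09195709228516, 15.246947288513184), 88.35880279541016)
```

Emit:
{"name": "step_arm", "arguments": {
  "targets": [
    [0,0,0,0,0,-0.7,0],
    [0,0,0,0,0,0,0],
    [0,0,0,0,0,0,0],
    [0,0,0,0,0,0,0.2],
    [0,0,0,0,0,0,0.3],
    [0,0,0,0,0,0,0.5],
    [0,0,0,0,0,0,0.5],
    [0,0,0,0,0,0,0.5],
    [0,0,0,0,0,0,0.5],
    [0,0,0,0,0,0,0.5]
  ]
}}

```text
t: 12.32
tcp_pos: [654.9, 7.1, 117.6]
tool_rot: [-2.257, -2.185, 0.001]
force: [-0.4, -0.8, -0.1]
finger_gap: 0.495
gripper_force: 0.0
```

Emit:
{"name": "step_arm", "arguments": {
  "targets": [
    [0,0,0,0,0,-4,0.5],
    [0,0,0,0,0,-8,0.5],
    [0,0,0,0,0,-15,0.5],
    [0,0,0,0,0,-20,0.5],
    [0,0,0,0,0,-20,0.5],
    [0,0,0,0,0,-20,0.5],
    [0,0,0,0,0,-20,0.5],
    [0,0,0,0,0,-15,0.5],
    [0,0,0,0,0,0,0.5],
    [0,0,0,0,0,0,0.5]
  ]
}}

```text
t: 13.15
tcp_pos: [655.8, 7.2, 241.3]
tool_rot: [2.256, 2.184, 0.003]
force: [0.7, -0.2, 0.0]
finger_gap: 0.5
gripper_force: 0.0
```

Run:
```python
from h import *
cam('wrist')
c=cam('wrist');p=cloud(c); hsv=cv2.cvtColor(c['im'],cv2.COLOR_RGB2HSV);H,S,V=[hsv[...,i].astype(int) for i in range(3)]
m=(H>5)&(H<20)&(S>140)&(V>90)&(p[...,2]>125)&(p[...,2]<165); P=p[m]; print(len(P),np.percentile(P[:,2],[5,50,95]),cv2.minAreaRect(P[:,:2].astype(np.float32)))
# torch axis from top and scene views (initial)
for n in('top','scene'):
    c=dict(np.load(n+'.npz')); p=cloud(c); z=p[...,2]
    m=(p[...,0]>470)&(p[...,0]<630)&(p[...,1]>-340)&(p[...,1]<-230)&(z>70)&(z<170)
    P=p[m]
    zs=np.arange(75,150,10); C=[]
    for a in zs:
        q=P[abs(P[:,2]-a)<5]; C.append([*q.mean(0),len(q)])
    print(n,np.round(C,1).tolist())
    b=(p[...,0]>440)&(p[...,0]<640)&(p[...,1]>-370)&(p[...,1]<-190)&(z>6)&(z<24); print('cradle',np.median(z[b]),cv2.minAreaRect(p[b][:,:2].astype(np.float32)))
    hsv=cv2.cvtColor(c['im'],cv2.COLOR_RGB2HSV);H,S=hsv[...,0],hsv[...,1]
    v=(H>120)&(H<150)&(S>80)&(z>100)&(z<175)&m; Q=p[v]; print('lens',len(Q),Q.mean(0))
```

```text
800 [144.08909533 145.57763651 146.66330031] ((655.5280151367188, 7.632087707519531), (69.36470031738281, 13.696227073669434), 88.43920135498047)
top [[520.8, -286.6, 74.0, 74.0], [536.5, -287.0, 85.0, 43.0], [545.1, -289.5, 95.5, 44.0], [553.1, -291.9, 105.2, 39.0], [562.0, -292.4, 115.5, 51.0], [568.3, -294.8, 124.5, 33.0], [575.5, -294.5, 134.3, 28.0], [593.1, -299.1, 145.4, 94.0]]
cradle 16.480739085677783 ((541.0112915039062, -280.1075439453125), (178.04107666015625, 191.86810302734375), 89.44943237304688)
lens 86 [ 602.46163469 -302.98092321  153.47209286]
scene [[528.3, -280.3, 74.0, 52.0], [544.9, -278.9, 84.8, 38.0], [553.1, -281.6, 95.0, 40.0], [561.2, -283.5, 104.6, 37.0], [568.7, -284.9, 115.1, 44.0], [580.4, -286.9, 125.3, 42.0], [589.7, -286.5, 135.1, 38.0], [598.3, -293.2, 145.4, 81.0]]
cradle 16.318703180067246 ((541.9867553710938, -267.67584228515625), (187.46388244628906, 135.73780822753906), 2.467581033706665)
lens 62 [ 602.86304889 -301.16125286  150.924438  ]
```

The board is home: block at (655.5, 7.6) with its top at 145.6, which matches the stand centre and the expected 146. Next, the torch.

Run:
```python
from h import *
mv([465,-262,280],down(-12),18,grasp=False)
```

```text
row x18: [-2.000e-03  4.000e-03  5.564e+00] [-20.21   5.03  -2.26] q [ 0.1   0.64 -0.27  1.49  0.19  1.04 -0.24] t 13.25 gap 0.5022602122135637 F [-0.3  0.1  0.3]
```

Emit:
{"name": "step_arm", "arguments": {
  "targets": [
    [0,0,5.56,-20.2,5,-2.3,0.6],
    [0,0,5.56,-20.2,5,-2.3,0.6],
    [0,0,5.56,-20.2,5,-2.3,0.7],
    [0,0,5.56,-20.2,5,-2.3,0.7],
    [0,0,5.56,-20.2,5,-2.3,0.7],
    [0,0,5.56,-20.2,5,-2.3,0.7],
    [0,0,5.56,-20.2,5,-2.3,0.7],
    [0,0,5.56,-20.2,5,-2.3,0.7],
    [0,0,5.56,-20.2,5,-2.3,0.7]
  ]
}}

```text
t: 14.0
tcp_pos: [622.1, -172.5, 259.0]
tool_rot: [-2.971, -1.017, 0.003]
force: [-0.0, -0.5, -0.5]
finger_gap: 0.696
gripper_force: 0.0
```

Emit:
{"name": "step_arm", "arguments": {
  "targets": [
    [0,0,5.56,-20.2,5,-2.3,0.7],
    [0,0,5.56,-20.2,5,-2.3,0.7],
    [0,0,5.56,-20.2,5,-2.3,0.7],
    [0,0,5.56,-20.2,5,-2.3,0.7],
    [0,0,5.56,-20.2,5,-2.3,0.7],
    [0,0,5.56,-20.2,5,-2.3,0.7],
    [0,0,5.56,-20.2,5,-2.3,0.7],
    [0,0,5.56,-20.2,5,-2.3,0.7],
    [0,0,5.56,-20.2,5,-2.3,0.7],
    [0,0,0,0,0,0,0.7]
  ]
}}

```text
t: 14.83
tcp_pos: [460.5, -262.8, 280.6]
tool_rot: [3.123, -0.34, -0.008]
force: [-0.8, 0.8, -0.6]
finger_gap: 0.7
gripper_force: 0.0
```

Emit:
{"name": "step_arm", "arguments": {
  "targets": [
    [0,0,0,0,0,0,0.7],
    [0,0,0,0,0,0,0.7],
    [0,0,0,0,0,0,0.7]
  ]
}}

```text
t: 15.08
tcp_pos: [466.5, -260.9, 280.7]
tool_rot: [-3.124, 0.323, 0.0]
force: [1.1, 0.1, -1.3]
finger_gap: 0.698
gripper_force: 0.0
```

Run:
```python
from h import *
s=read_state(); print(s['tcp_pos'],s['tool_rot'],np.round(s['q'],2))
c=cam('wrist'); np.savez('w_t.npz',**c); save('w_t',c['im'])
```

```text
[ 466.50349717 -260.88005244  280.6612103 ] [-3.12437638e+00  3.23023906e-01  3.17726050e-04] [ 0.32  0.41  0.2   1.78 -0.1   0.96 -1.22]
```

View pics/w_t.png

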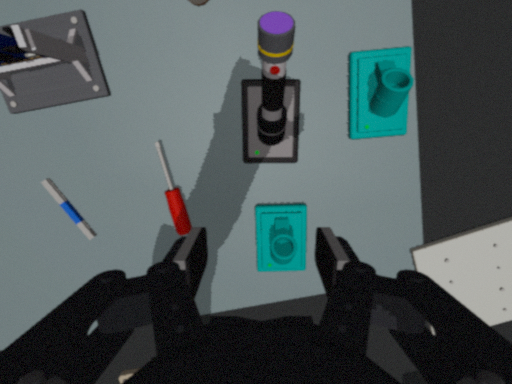

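The wrist view shows the black cradle at (270,122) with the torch, violet lens (276,23). A turquoise decoy sits at (281,238), nearer the robot.

Run:
```python
from h import *
c=dict(np.load('w_t.npz')); p=cloud(c); z=p[...,2]; im=c['im']; hsv=cv2.cvtColor(im,cv2.COLOR_RGB2HSV);H,S,V=[hsv[...,i].astype(int) for i in range(3)]
win=np.zeros(z.shape,bool); win[5:170,225:310]=1
b=win&(z>8)&(z<24)&(S<80); b=cv2.morphologyEx(b.astype(np.uint8),cv2.MORPH_OPEN,np.ones((3,3)))>0
print('cradle',np.median(z[b]),cv2.minAreaRect(p[b][:,:2].astype(np.float32)))
v=win&(H>115)&(H<155)&(S>80)&(z>100)&(z<175); Q=p[v]; print('lens',len(Q),Q.mean(0),Q.min(0),Q.max(0))
A=np.c_[Q[:,:2]-Q[:,:2].mean(0),np.ones(len(Q))]; k=np.linalg.lstsq(A,Q[:,2],rcond=None)[0]; n=np.array([-k[0],-k[1],1]);print('lens normal',n/np.linalg.norm(n))
t=win&(z>75)&(z<148); P=p[t]; C=np.array([np.r_[np.percentile(P[abs(P[:,2]-a)<4][:,1],[10,90]).mean(),P[abs(P[:,2]-a)<4].mean(0)] for a in range(80,146,8)]); print(np.round(C,1))
```

```text
cradle 17.575491478744084 ((514.45458984375, -284.6161804199219), (84.06089782714844, 117.99687957763672), 78.3753890991211)
lens 654 [ 601.56487314 -302.97846372  149.87060473] [ 549.77526858 -318.56780252  100.12147334] [ 615.65565183 -282.76994862  162.81992709]
lens normal [-0.42155999  0.07862339  0.9033856 ]
[[-288.1  533.  -287.2   80.3]
 [-289.5  538.8 -288.8   88.2]
 [-290.9  545.5 -290.1   96.2]
 [-292.6  552.2 -291.5  104. ]
 [-294.1  559.2 -293.   112.1]
 [-295.2  565.  -294.7  119.8]
 [-296.3  571.1 -295.8  128.3]
 [-298.5  579.4 -296.6  136.8]
 [-300.2  592.2 -300.4  144.5]]
```

```bash
cat >> h.py <<'E'
def tilt(head,a):  # tool pointing a deg forward of straight down along heading; tool x forward/up
    return down(head)*R.from_euler('y',-a,degrees=True)
G=np.array([554.2,-292.8,93.5])
E
python3 - <<'E'
from h import *
Rt=tilt(-11.6,50); print(Rt.as_matrix().round(3).tolist())
mv(G-110*Rt.as_matrix()[:,2],Rt,14)
E
```

```text
[[0.63, -0.201, -0.75], [-0.129, -0.98, 0.154], [-0.766, 0.0, -0.643]]
row x14: [-0.008 -3.57  -0.014] [14.74  0.94  3.99] q [ 0.32  0.41  0.2   1.78 -0.1   0.96 -1.22] t 15.13 gap 0.7014166481482923 F [-0.4 -0.3 -0.2]
```

```bash
sed -i "s/'y',-a/'y',a/" h.py
python3 - <<'E'
from h import *
Rt=tilt(-11.6,50); print(Rt.as_matrix().round(3).tolist(),G-110*Rt.as_matrix()[:,2])
mv(G-110*Rt.as_matrix()[:,2],Rt,14)
E
```

```text
[[0.63, -0.201, 0.75], [-0.129, -0.98, -0.154], [0.766, 0.0, -0.643]] [ 471.65620058 -275.85619135  164.20663707]
row x14: [ 0.005  3.573 -0.015] [-2.21  0.97  9.36] q [ 0.32  0.41  0.2   1.78 -0.1   0.96 -1.22] t 15.13 gap 0.7014166481482923 F [-0.4 -0.3 -0.2]
```

Emit:
{"name": "step_arm", "arguments": {
  "targets": [
    [0,3.57,0,-2.2,1,9.4,0.7],
    [0,3.57,0,-2.2,1,9.4,0.7],
    [0,3.57,0,-2.2,1,9.4,0.7],
    [0,3.57,0,-2.2,1,9.4,0.7],
    [0,3.57,0,-2.2,1,9.4,0.7],
    [0,3.57,0,-2.2,1,9.4,0.7],
    [0,3.57,0,-2.2,1,9.4,0.7],
    [0,3.57,0,-2.2,1,9.4,0.7],
    [0,0,0,0,0,0,0.7],
    [0,0,0,0,0,0,0.7]
  ]
}}

```text
t: 15.97
tcp_pos: [462.8, -260.6, 217.1]
tool_rot: [3.039, -0.31, 0.635]
force: [0.8, -0.2, -1.2]
finger_gap: 0.702
gripper_force: 0.0
```

Run:
```python
from h import *
cam('wrist');Rt=tilt(-11.6,50)
mv(G-110*Rt.as_matrix()[:,2],Rt,6)
```

```text
row x6: [-0.176  4.408 -0.074] [-2.68  2.35 11.46] q [ 0.54  0.36  0.03  2.21 -0.75  0.26 -0.51] t 16.02 gap 0.6960156650386453 F [-0.2 -0.   0.4]
```

Run:
```python
from h import *
Rt=tilt(-11.6,26)
st=mv(G-90*Rt.as_matrix()[:,2],Rt,6)
```

```text
row x6: [-0.186  0.408 -0.035] [ 5.59  2.36 13.51] q [ 0.54  0.36  0.03  2.21 -0.75  0.26 -0.51] t 16.02 gap 0.6960156650386453 F [-0.2 -0.   0.4]
```

Emit:
{"name": "step_arm", "arguments": {
  "targets": [
    [-0.2,0.4,0,5.6,2.4,10,0.7],
    [-0.2,0.4,0,5.6,2.4,13.5,0.7],
    [-0.2,0.4,0,5.6,2.4,13.5,0.7],
    [-0.2,0.4,0,5.6,2.4,13.5,0.7],
    [-0.2,0.4,0,5.6,2.4,13.5,0.7],
    [-0.2,0.4,0,5.6,2.4,13.5,0.7],
    [0,0,0,0,0,3.5,0.7],
    [0,0,0,0,0,0,0.7],
    [0,0,0,0,0,0,0.7],
    [0,0,0,0,0,0,0.7]
  ]
}}

```text
t: 16.85
tcp_pos: [526.9, -291.9, 171.3]
tool_rot: [3.02, -0.311, 0.66]
force: [-0.6, 0.1, 0.0]
finger_gap: 0.701
gripper_force: 0.0
```

Run:
```python
from h import *
s=read_state(); print(s['tcp_pos'],R.from_rotvec(s['tool_rot']).as_matrix().round(3).tolist())
Rt=tilt(-11.6,26)
mv(G-90*Rt.as_matrix()[:,2],Rt,1)
mv(G,Rt,8)
mv(G,tilt(-11.6,45),8)
c=cam('wrist'); p=cloud(c); z=p[...,2]; hsv=cv2.cvtColor(c['im'],cv2.COLOR_RGB2HSV);H,S=hsv[...,0],hsv[...,1]
v=(H>115)&(H<155)&(S>90)&(z>135)&(z<172)&(p[...,0]>570)&(p[...,1]<-250); Q=p[v]; print('lens',len(Q),Q.mean(0),Q.min(0),Q.max(0))
```

```text
[ 526.89908576 -291.93544739  171.33496196] [[0.89, -0.202, 0.41], [-0.187, -0.979, -0.076], [0.416, -0.009, -0.909]]
row x1: [-0.465  1.391 -0.253] [-9.69 -4.51 10.73] q [ 0.47  0.52  0.11  2.11 -1.1   0.23 -0.18] t 16.85 gap 0.7006835500462955 F [-0.6  0.1  0. ]
row x8: [-0.058  0.174 -0.032] [-1.07 -0.52 12.58] q [ 0.47  0.52  0.11  2.11 -1.1   0.23 -0.18] t 16.85 gap 0.7006835500462955 F [-0.6  0.1  0. ]
row x8: [-0.052  2.549 -0.041] [-2.12 -0.52 12.33] q [ 0.47  0.52  0.11  2.11 -1.1   0.23 -0.18] t 16.85 gap 0.7006835500462955 F [-0.6  0.1  0. ]
lens 715 [ 603.34347092 -303.32958244  152.25380034] [ 592.55674701 -318.06383577  141.56847572] [ 615.59735384 -288.91975519  162.630291  ]
```

Joints 5 and 6 are at their limits with this tilt. I'll use a smaller tilt and spin the gripper half a turn, which also keeps the wrist camera away from the board later.

Emit:
{"name": "step_arm", "arguments": {
  "targets": [
    [0,-4,0,-5,0,-15,0.7],
    [0,-4,0,-5,0,-15,0.7],
    [0,0,-6,0,0,0,0.7],
    [0,0,-6,0,0,0,0.7],
    [0,0,-7,0,0,0,0.7],
    [0,0,-7,0,0,0,0.7],
    [0,0,-7,0,0,0,0.7],
    [0,0,-7,0,0,0,0.7],
    [0,0,-7,0,0,0,0.7],
    [0,0,-7,0,0,0,0.7]
  ]
}}

```text
t: 17.73
tcp_pos: [510.1, -288.3, 191.7]
tool_rot: [2.754, 1.076, 0.396]
force: [0.3, -0.9, 0.2]
finger_gap: 0.7
gripper_force: 0.0
```

Run:
```python
from h import *
s=read_state(); print(s['tcp_pos'],R.from_rotvec(s['tool_rot']).as_matrix().round(3).tolist(),np.round(s['q'],2),s['t'])
```

```text
[ 510.07094184 -288.3430326   191.67284392] [[0.706, 0.641, 0.301], [0.683, -0.729, -0.051], [0.187, 0.241, -0.952]] [ 0.39  0.49  0.2   2.03 -0.56  0.4   0.22] 17.7333
```

Emit:
{"name": "step_arm", "arguments": {
  "targets": [
    [0,0,-7,0,0,0,0.7],
    [0,0,-7,0,0,0,0.7],
    [0,0,-7,0,0,0,0.7],
    [0,0,-7,0,0,0,0.7],
    [0,0,-7,0,0,0,0.7],
    [0,0,-7,0,0,0,0.7],
    [0,0,-7,0,0,0,0.7],
    [0,0,-7,0,0,0,0.7],
    [0,0,-7,0,0,0,0.7],
    [0,0,-7,0,0,0,0.7]
  ]
}}

```text
t: 18.57
tcp_pos: [510.0, -288.5, 191.7]
tool_rot: [1.581, 2.375, 0.181]
force: [-0.8, -0.1, -0.1]
finger_gap: 0.698
gripper_force: 0.0
```

Emit:
{"name": "step_arm", "arguments": {
  "targets": [
    [0,0,-7,0,0,0,0.7],
    [0,0,-7,0,0,0,0.7],
    [0,0,-7,0,0,0,0.7],
    [0,0,-7,0,0,0,0.7],
    [0,0,-7,0,0,0,0.7],
    [0,0,-7,0,0,0,0.7],
    [0,0,-6,0,0,0,0.7],
    [0,0,0,0,0,0,0.7],
    [0,0,0,0,0,0,0.7],
    [0,0,0,0,0,0,0.7]
  ]
}}

```text
t: 19.4
tcp_pos: [510.2, -288.7, 191.4]
tool_rot: [0.487, 2.79, 0.002]
force: [-0.4, 0.3, 0.9]
finger_gap: 0.7
gripper_force: 0.0
```

```bash
cat >> h.py <<'E'
G=np.array([554.2,-292.9,93.5])
def tiltb(head,a): return tilt(head,a)*R.from_euler('z',180,degrees=True)
E
python3 - <<'E'
from h import *
cam('wrist');s=read_state(); print(s['tcp_pos'],R.from_rotvec(s['tool_rot']).as_matrix().round(3).tolist())
Rt=tiltb(-11.6,20)
a=mv(G-60*Rt.as_matrix()[:,2],Rt,6)
mv(G,Rt,6,start=a)
E
```

```text
[ 510.31405076 -288.59467413  191.35839219] [[-0.895, 0.33, 0.3], [0.33, 0.942, -0.051], [-0.3, 0.054, -0.952]]
row x6: [ 0.072 -0.386 -1.378] [-1.48  0.83 10.91] q [ 0.76  0.5  -0.32  2.02  0.16  0.36  1.58] t 19.45 gap 0.7020254717384667 F [0.3 0.7 0.7]
row x6: [0. 0. 0.] [-0. -0. 10.] q [ 0.76  0.5  -0.32  2.02  0.16  0.36  1.58] t 19.45 gap 0.7020254717384667 F [0.3 0.7 0.7]
```

Emit:
{"name": "step_arm", "arguments": {
  "targets": [
    [0.1,-0.4,-1.4,-1.5,0.8,10,0.7],
    [0.1,-0.4,-1.4,-1.5,0.8,11,0.7],
    [0.1,-0.4,-1.4,-1.5,0.8,11,0.7],
    [0,-0.4,-1.4,-1.5,0.8,11,0.7],
    [0,-0.4,-1.4,-1.5,0.8,11,0.7],
    [0,-0.4,-1.4,-1.5,0.8,11,0.7],
    [0,0,0,0,0,0,0.7],
    [0,0,0,0,0,0,0.7],
    [0,0,0,0,0,0,0.7],
    [0,0,0,0,0,0,0.7]
  ]
}}

```text
t: 20.28
tcp_pos: [537.1, -290.3, 137.4]
tool_rot: [0.294, 2.783, -0.045]
force: [0.3, 0.1, 0.1]
finger_gap: 0.696
gripper_force: 0.0
```

Run:
```python
from h import *
c=cam('wrist'); s=read_state(); print(s['tcp_pos'],R.from_rotvec(s['tool_rot']).as_matrix().round(3).tolist())
Rt=tiltb(-11.6,20)
mv(G,Rt,6)
c=cam('wrist'); t=cam('scene'); np.savez('w3.npz',**c)
save('tor',np.hstack([cv2.resize(c['im'],(400,300)),cv2.resize(t['im'][60:210,120:320],(400,300),interpolation=cv2.INTER_CUBIC)]))
```

```text
[ 537.10571772 -290.31563224  137.48238472] [[-0.92, 0.208, 0.331], [0.197, 0.978, -0.067], [-0.338, 0.004, -0.941]]
row x6: [ 0.012 -0.044 -0.077] [-0.23  0.14 10.99] q [ 0.78  0.62 -0.41  2.03  0.62  0.23  1.27] t 20.33 gap 0.7008253855802448 F [-0.6  0.5 -0.1]
```

View pics/tor.png

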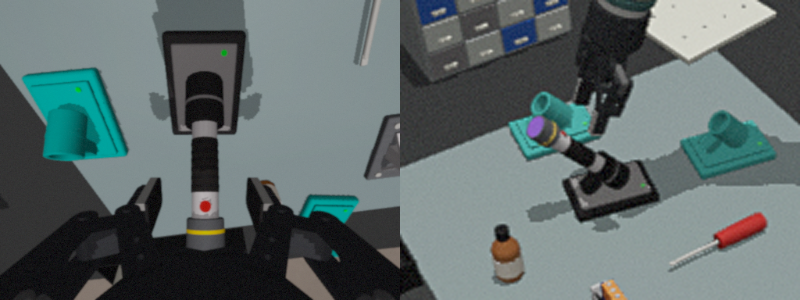

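Wrist: the torch tube at (205,180) is centred between the open fingers, and the cradle is behind it. Scene: the fingers are above the tube. I'll ease the tilt slightly while closing in.

Run:
```python
from h import *
mv(G,tiltb(-11.6,15),7)
```

```text
row x7: [ 0.014  0.677 -0.061] [-0.32  0.11  9.4 ] q [ 0.78  0.62 -0.41  2.03  0.62  0.23  1.26] t 20.43 gap 0.7022268023346009 F [ 0.  -0.7  0.2]
```

Emit:
{"name": "step_arm", "arguments": {
  "targets": [
    [0,0.7,0,-0.3,0.1,7,0.7],
    [0,0.7,0,-0.3,0.1,9.4,0.7],
    [0,0.7,0,-0.3,0.1,9.4,0.7],
    [0,0.7,0,-0.3,0.1,9.4,0.7],
    [0,0.7,0,-0.3,0.1,9.4,0.7],
    [0,0.6,0,-0.3,0.1,9.4,0.7],
    [0,0.6,0,-0.3,0.1,7,0.7],
    [0,0,0,0,0,0,0.7],
    [0,0,0,0,0,0,0.7],
    [0,0,0,0,0,0,0.7]
  ]
}}

```text
t: 21.27
tcp_pos: [557.1, -293.4, 79.4]
tool_rot: [0.301, 2.865, -0.033]
force: [-0.1, 0.1, 0.4]
finger_gap: 0.698
gripper_force: 0.0
```

Run:
```python
from h import *
cam('wrist');s=read_state(); print(s['tcp_pos'],R.from_rotvec(s['tool_rot']).as_matrix().round(3).tolist())
mv(G,tiltb(-11.6,15),1)
```

```text
[ 557.09833757 -293.50322014   79.65648351] [[-0.945, 0.207, 0.254], [0.201, 0.978, -0.05], [-0.259, 0.004, -0.966]]
row x1: [ 0.133  0.017 -0.396] [-0.72  0.    4.56] q [ 0.72  0.74 -0.36  1.94  0.63  0.29  1.25] t 21.32 gap 0.6955273328672268 F [-0.1  0.5  0.9]
```

Emit:
{"name": "step_arm", "arguments": {
  "targets": [
    [0,0,-0.4,-0.7,0,2.5,0.7],
    [0,0,0,0,0,2,0.7],
    [0,0,0,0,0,0,0.6],
    [0,0,0,0,0,0,0.4],
    [0,0,0,0,0,0,0.3],
    [0,0,0,0,0,0,0],
    [0,0,0,0,0,0,0],
    [0,0,0,0,0,0,0],
    [0,0,0,0,0,0,0],
    [0,0,0,0,0,0,0]
  ]
}}

```text
t: 22.15
tcp_pos: [559.1, -293.9, 75.4]
tool_rot: [0.291, 2.866, -0.035]
force: [-1.1, 0.0, 1.9]
finger_gap: 0.277
gripper_force: 58.6
```

Run:
```python
from h import *
s=read_state(); print(s['tcp_pos'],s['force'],s['finger_gap'],s['gripper_force'])
M=R.from_rotvec(s['tool_rot']).as_matrix(); h=np.array([np.cos(np.radians(-11.6)),np.sin(np.radians(-11.6)),0])
d=np.sin(np.radians(40))*h+np.cos(np.radians(40))*np.array([0,0,1]); print('torch z in tool',M.T@d)
```

```text
[ 559.10077821 -293.90470335   75.37167347] [-1.14431015  0.02455319  1.92492847] 0.2766185296648144 58.64239990711212
torch z in tool [-0.81937594  0.00128286 -0.57325512]
```

Emit:
{"name": "step_arm", "arguments": {
  "targets": [
    [0,0,0,-2.5,0,-1.7,0],
    [0,0,0,-5,0,-3.4,0],
    [0,0,0,-8.2,0,-5.7,0],
    [0,0,0,-8.2,0,-5.7,0],
    [0,0,0,-8.2,0,-5.7,0],
    [0,0,0,-8.2,0,-5.7,0],
    [0,0,0,-8.2,0,-5.7,0],
    [0,0,0,-8.2,0,-5.7,0],
    [0,0,0,-8.2,0,-5.7,0],
    [0,0,0,-8.2,0,-5.7,0]
  ]
}}

```text
t: 22.98
tcp_pos: [615.6, -305.4, 143.4]
tool_rot: [0.291, 2.866, -0.034]
force: [-0.0, -0.0, -0.9]
finger_gap: 0.275
gripper_force: 58.8
```

Emit:
{"name": "step_arm", "arguments": {
  "targets": [
    [0,0,0,-6,0,-4.2,0],
    [0,0,0,0,0,-20,0],
    [0,0,0,0,0,-25,0],
    [0,0,0,0,0,-20,0],
    [0,0,0,0,0,-10,0],
    [0,0,0,0,0,0,0],
    [0,0,0,0,0,0,0],
    [0,0,0,0,0,0,0]
  ]
}}

```text
t: 23.65
tcp_pos: [600.1, -302.6, 219.7]
tool_rot: [0.291, 2.868, -0.034]
force: [-0.5, -0.1, -1.2]
finger_gap: 0.271
gripper_force: 58.9
```

Run:
```python
from h import *
c=cam('wrist'); s=read_state(); print(s['tcp_pos'],s['force'],s['finger_gap'],np.round(s['q'],2))
M=R.from_rotvec(s['tool_rot']).as_matrix()
t=cam('scene'); np.savez('s4.npz',**t)
c=cam('wrist'); np.savez('w4.npz',**c)
p=cloud(t); z=p[...,2]; hsv=cv2.cvtColor(t['im'],cv2.COLOR_RGB2HSV);H,S=hsv[...,0],hsv[...,1]
v=(H>118)&(H<152)&(S>80)&(z>150)&(z<330)&(p[...,1]<-200); Q=p[v]; print('lens',len(Q),np.median(Q,0))
g=np.array(s['tcp_pos'])-18.7*M[:,2]; d=M@np.array([-.819,0,-.573]); print('grasp',g,'pred lens',g+77*d,'d',d)
save('tor2',np.hstack([cv2.resize(c['im'],(400,300)),cv2.resize(t['im'][30:180,120:320],(400,300),interpolation=cv2.INTER_CUBIC)]))
```

```text
[ 600.16067464 -302.54666282  219.49022957] [-0.98942271 -0.04540766 -1.77194878] 0.27695321656227107 [ 0.83  0.62 -0.59  1.72  0.46  0.68  1.41]
lens 123 [ 638.7656648  -308.94992976  290.29842971]
grasp [ 595.44997525 -301.63895133  237.56439265] pred lens [ 644.04209442 -311.75944219  296.38604028] d [ 0.63106648 -0.13143495  0.7639175 ]
```

View pics/tor2.png

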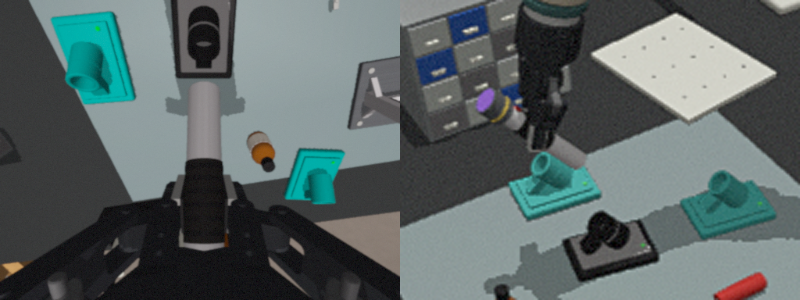

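Wrist and scene: the torch is clear of the black cradle and held firmly, lens up at scene crop (488,103).

Run:
```python
from h import *
Rt=tiltb(-1.8,-35)
a=mv([440,5,200],Rt,17)
```

```text
row x17: [ 0.114  2.928 -0.581] [12.16 16.8   3.79] q [ 0.83  0.62 -0.59  1.72  0.46  0.68  1.41] t 23.8 gap 0.2742909197337667 F [ 0.1 -1.3 -1. ]
```

Emit:
{"name": "step_arm", "arguments": {
  "targets": [
    [0.1,1.5,-0.3,6,8.4,1.9,0],
    [0.1,2.93,-0.6,12.2,16.8,3.8,0],
    [0.1,2.93,-0.6,12.2,16.8,3.8,0],
    [0.1,2.93,-0.6,12.2,16.8,3.8,0],
    [0.1,2.93,-0.6,12.2,16.8,3.8,0],
    [0.1,2.93,-0.6,12.2,16.8,3.8,0],
    [0.1,2.93,-0.6,12.2,16.8,3.8,0],
    [0.1,2.93,-0.6,12.2,16.8,3.8,0],
    [0.1,2.93,-0.6,12.2,16.8,3.8,0],
    [0.1,2.93,-0.6,12.2,16.8,3.8,0]
  ]
}}

```text
t: 24.63
tcp_pos: [513.9, -126.0, 178.4]
tool_rot: [-0.151, -2.908, 0.007]
force: [0.2, 0.2, -2.5]
finger_gap: 0.276
gripper_force: 58.9
```

Run:
```python
from h import *
cam('top');cam('top');s=read_state(); print(s['tcp_pos'],R.from_rotvec(s['tool_rot']).as_matrix().round(3).tolist())
Rt=tiltb(-1.8,-35)
a=mv([440,5,200],Rt,8)
```

```text
[ 514.19110663 -122.82261654  177.9687687 ] [[-0.969, 0.097, -0.227], [0.098, 0.995, 0.009], [0.227, -0.013, -0.974]]
row x8: [ 0.107  2.73  -0.472] [11.22 15.26  3.62] q [ 0.51  0.7  -0.58  1.7   0.39  1.11  1.25] t 24.73 gap 0.2770556454875139 F [ 0.9  0.5 -1.5]
```

Emit:
{"name": "step_arm", "arguments": {
  "targets": [
    [0.1,2.7,-0.5,11,15,3.6,0],
    [0.1,2.7,-0.5,11.2,15.3,3.6,0],
    [0.1,2.7,-0.5,11.2,15.3,3.6,0],
    [0.1,2.7,-0.5,11.2,15.3,3.6,0],
    [0.1,2.7,-0.5,11.2,15.3,3.6,0],
    [0.1,2.7,-0.5,11.2,15.3,3.6,0],
    [0.1,2.7,-0.5,11.2,15.3,3.6,0],
    [0.1,2.7,-0.4,11.2,15.3,3.6,0],
    [0,0,0,0,0,0,0],
    [0,0,0,0,0,0,0]
  ]
}}

```text
t: 25.57
tcp_pos: [431.0, 1.0, 184.2]
tool_rot: [-0.045, -2.539, -0.01]
force: [1.3, -0.6, -0.8]
finger_gap: 0.277
gripper_force: 59.0
```

Run:
```python
from h import *
cam('top');cam('top');s=read_state(); print(s['tcp_pos'],R.from_rotvec(s['tool_rot']).as_matrix().round(3).tolist())
Rt=tiltb(-1.8,-35)
a=mv([466.8,13.4,85],Rt,9)
M=R.from_rotvec(s['tool_rot']).as_matrix(); g=np.array(s['tcp_pos'])-18.7*M[:,2]; d=M@np.array([-.819,0,-.573]); print('pred lens',g+70*d,'d',d)
for n in('top','scene'):
    t=cam(n); np.savez('f_%s.npz'%n,**t);p=cloud(t); z=p[...,2]; hsv=cv2.cvtColor(t['im'],cv2.COLOR_RGB2HSV);H,S=hsv[...,0],hsv[...,1]
    w=(z>160)&(z<245)&(p[...,0]>300)&(p[...,0]<600)&(abs(p[...,1])<40)
    v=(H>118)&(H<152)&(S>80)&w; print(n,v.sum(),np.median(p[v],0) if v.sum() else '')
```

```text
[ 4.31117326e+02 -4.10792896e-01  1.84509538e+02] [[-0.824, 0.037, -0.566], [0.033, 0.999, 0.018], [0.566, -0.004, -0.824]]
row x9: [ 0.001  0.058 -0.043] [-9.5   1.69  8.94] q [ 0.32  0.79 -0.61  1.66  0.26  1.4   1.15] t 25.67 gap 0.275525660922545 F [-0.8 -0.4 -1.9]
pred lens [511.61540851  -3.34146051 200.53498105] d [ 0.99881908 -0.03707319  0.00871924]
top 0 
scene 58 [518.28695862  -0.83794439 200.17743804]
```

Emit:
{"name": "step_arm", "arguments": {
  "targets": [
    [0,0,0,-5,0.9,4.5,0],
    [0,0,0,-9.5,1.7,8.9,0],
    [0,0.1,0,-9.5,1.7,8.9,0],
    [0,0.1,-0.1,-9.5,1.7,8.9,0],
    [0,0.1,-0.1,-9.5,1.7,8.9,0],
    [0,0.1,-0.1,-9.5,1.7,8.9,0],
    [0,0.1,0,-9.5,1.7,8.9,0],
    [0,0,0,-9.5,1.7,8.9,0],
    [0,0,0,-9,1.7,8.9,0],
    [0,0,0,-4.5,0.8,4.5,0]
  ]
}}

```text
t: 26.6
tcp_pos: [454.7, 15.4, 68.4]
tool_rot: [-0.04, -2.528, -0.014]
force: [-0.5, -0.2, -1.8]
finger_gap: 0.27
gripper_force: 59.0
```

Emit:
{"name": "step_arm", "arguments": {
  "targets": [
    [0,0,0,0,0,0,0],
    [0,0,0,0,0,0,0],
    [0,0,0,0,0,0,0],
    [0,0,0,0,0,0,0],
    [0,0,0,0,0,0,0],
    [0,0,0,0,0,0,0]
  ]
}}

```text
t: 27.1
tcp_pos: [455.2, 15.0, 70.9]
tool_rot: [-0.04, -2.53, -0.013]
force: [-0.2, -0.2, -1.5]
finger_gap: 0.274
gripper_force: 59.0
```

Run:
```python
from h import *
s=read_state(); Rt=tiltb(-1.8,-35)
mv([466.8,13.4,85],Rt,1)
M=R.from_rotvec(s['tool_rot']).as_matrix(); g=np.array(s['tcp_pos'])-18.7*M[:,2]; d=M@np.array([-.819,0,-.573]); print('pred lens',g+77*d,'d',d,np.abs(s['dq']).max())
t=cam('scene');p=cloud(t); z=p[...,2]; hsv=cv2.cvtColor(t['im'],cv2.COLOR_RGB2HSV);H,S,V=[hsv[...,i] for i in range(3)]
w=(z>50)&(z<120)&(p[...,0]>450)&(p[...,0]<620)&(abs(p[...,1])<50)
v=(H>118)&(H<152)&(S>80)&w; print(v.sum(),np.median(p[v],0) if v.sum() else '')
o=(H>5)&(H<20)&(S>140)&(z>130)&(z<160)&(p[...,0]>600); print('block',o.sum(),np.median(p[o],0),cv2.minAreaRect(p[o][:,:2].astype(np.float32)))
save('fin',cv2.resize(t['im'][110:300,130:390],(780,570),interpolation=cv2.INTER_CUBIC))
```

```text
row x1: [ 0.044 -0.023 -0.01 ] [-1.42 -1.24  0.47] q [ 0.26  0.98 -0.56  1.63  0.33  1.27  1.12] t 27.1 gap 0.2735839300967361 F [-0.2 -0.2 -1.5]
pred lens [542.87503655  12.19396247  86.13351637] d [ 9.99032961e-01 -3.19771322e-02 -7.78721465e-04] 0.002968929659593709
43 [542.45970349  15.84097001  84.9365144 ]
block 188 [659.85415237  15.80201315 144.64767342] ((656.2933959960938, 9.12911605834961), (73.72604370117188, 14.230628967285156), 88.55842590332031)
```

View pics/fin.png

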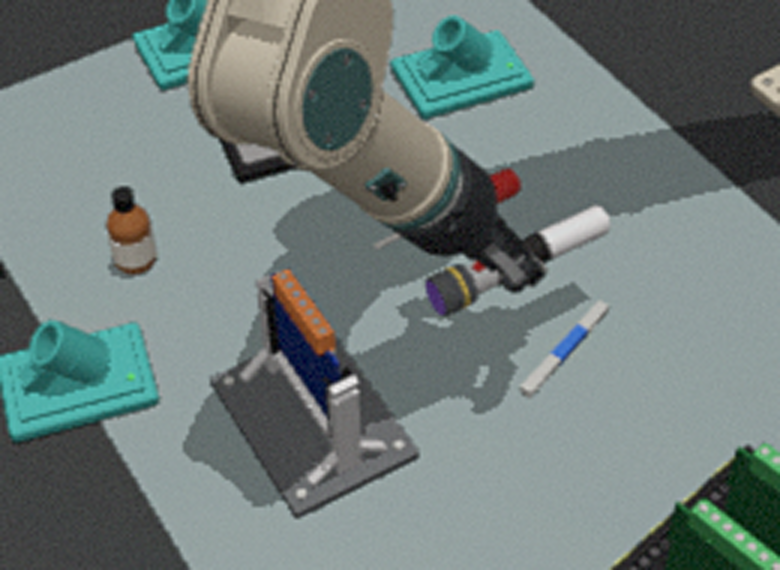

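The board is seated in the stand, and the torch is level with its lens at picture position (435,295), about 107 mm in front of the chip. The bystanders are untouched and everything is still, so I'm handing in.

```bash
python3 -c "
from rig import job
print(job.finish_job())"
```

```text
the job is handed in; nothing more can be done
None
```

I handed the job in at about 27 s with no verdict returned: by camera the blue board is home in the stand, and the torch is held level about 107 mm in front of the chip, with the bystanders in view not visibly moved.

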